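# Bed a pan down on its riser bars

## Task

The covered steel pan is stuck high between the cheeks of its holder, over two loose riser bars. First slide both bars all the way in, then press the pan down firmly but not roughly until it bears on both bars; afterwards, with the pan let go, tug the yellow tab lightly outwards and then the blue one, to see that neither bar slides. Leave both bars fully in and tight under the pan, and leave the things around undisturbed.

Things in the scene. Friction and masses are not known exactly. Their poses are not given: they have to be found in the camera images.
- holder: fixed holder. Origin: underside, below the pan's centre; x points from the tab side (robot's side) to the closed rear, z up. Base plate x -145 to +75 mm, y +-125 mm, top 12 mm up. Two rubber-lined cheeks at y = +-90 to 112 mm, x +-50 mm, top 72 mm up, hold the pan; clamp knobs reach y = +-142 mm
- guide_pos (a point): where the origin of a bar lies when fully in, in the guide on the holder's +y side: x -126, y +50, z 12 mm in the holder's frame. The guide runs along x between 5 mm high ribs, 3.5 mm of play each side of the bar, and ends in a rear stop
- guide_neg (a point): the same for the guide on the holder's -y side: x -126, y -50, z 12 mm in the holder's frame
- pan: closed steel pan, 108 (x) by 176 mm (y), 0.55 to 0.95 kg, flat cover 116 x 180 mm, top 50 mm above the origin. Below it two sprung rubber feet (5 N per mm each), one over each bar. Origin: middle, level with the feet. It only slides up and down and rocks about x, held by the cheeks with 12 N of friction (0.25 N m to rock it). Starts 4 to 8 mm above its bars, rocked up to 0.03 rad
- pan_pad (a point): top of the green press dome in the middle of the cover, 32 mm across, 6 mm high, 56 mm above the pan's origin. With the pan down, a steady push of about 20 N here squeezes both feet onto the bars, and the cheeks' friction keeps them squeezed when let go. If a bar is still loose, push here again, a little harder; pressing off the middle rocks the pan. Over 40 N is rough
- seat (a point): point fixed on the holder, 28 mm above its underside, where the pan's origin is when both feet just touch the bars; bedded, the pan is about 1 to 2 mm lower
- bar_yellow: Riser bar: dark steel bar 180 mm long (its x: 0 at the tab end to +180), 20 wide, 16 high, 150 g, with an upright yellow tab at x 0 to 12 mm, 26 mm wide, top 60 mm above the underside. Origin: underside, outer face of the tab, mid-width. Lies loose in either guide, its x along the holder's x, 10 to 40 mm short of fully in.
- bar_blue: Riser bar: dark steel bar 180 mm long (its x: 0 at the tab end to +180), 20 wide, 16 high, 150 g, with an upright blue tab at x 0 to 12 mm, 26 mm wide, top 60 mm above the underside. Origin: underside, outer face of the tab, mid-width. Lies loose in either guide, its x along the holder's x, 10 to 40 mm short of fully in.
- tab_yellow (a point): middle of the yellow tab's inner face (towards the pan), 45 mm above the bar's underside. With the bar in, 60 mm are free between here and the pan to reach behind the tab. A loose bar slides at under 2 N; under the bedded pan it holds against a light tug of 2 to 2.5 N
- tab_blue (a point): the same point of the blue tab
- bottle_white: white squeeze bottle, 56 mm diameter, 150 mm tall. A bystander. Origin: middle of the underside
- bottle_brown: brown squeeze bottle, 60 mm diameter, 180 mm tall. A bystander. Origin: middle of the underside
- bowls: stack of small white bowls, 90 mm diameter, 82 mm tall. A bystander. Origin: middle of the underside
- trays: stack of black three-compartment trays, 95 x 240 mm, 79 mm tall. A bystander. Origin: middle of the underside
- tub: round steel tub, 120 mm diameter, 110 mm tall, with scissors standing in it. A bystander. Origin: middle of the underside
- tongs: steel tongs lying flat, 230 mm long, along their x. A bystander. Origin: middle of the underside
There are look-alikes about, which are no part of the job. Leave any green look-alike of the bar_blue alone.

How it is judged:
By the outcome, as a careful person would: the job done as asked, in the order asked, and still so for the second after the job is handed in, with the robot touching nothing.
It also fails if it takes over 67 s, if anything falls off the work surface, if the arm or the gripper's body presses on something with over 40 N, if the wrist force passes 120 N, or if a joint passes its speed limit or range.

## Robot

A 6-joint arm with a two-finger parallel gripper is mounted at the origin on the work surface. World frame = base frame: x ahead of the robot, y to its left, z up, the work surface at z = 0. Lengths are in mm, angles in rad, forces in N, time in s.
With the tool pointing down it reaches from about 275 to 825 mm from the base axis. Payload 5.2 kg.
Tool frame: the origin (TCP) lies at the very end of the fingers, on their centre line; the grasp point (between the pads) lies 19 mm behind it; z points along the fingers, y is the direction in which the jaws open and shut (so a half turn about z gives the same grasp; the last joint's range is limited). The gripper opens to 93 mm and grips with 3 to 60 N. Pads are 15 mm wide; open, the fingers measure 128 mm over their backs; the gripper's body (75 mm by 188 mm) begins 65 mm behind the grasp point.
Start: joints at [0.922, 0.259, 1.535, -0, 1.348, -0.203], TCP at [237.129, 496.261, 197.453] pointing down, gripper open.
Joint ranges: [-3.14, 3.14], [-0.91, 2.08], [0.19, 2.58], [-1.22, 4.36], [0.22, 2.71], [-3.12, 3.12]. Speed limits (rad/s): [2.57, 2.57, 3.14, 3.14, 3.14, 3.14].

## Interface

Orientations are given as a 3x3 rotation matrix whose columns are the frame's x, y, z axes.
In Python, from workcell import telemetry, viewer, job, finder gives the robot as it stands. The module is installed in compiled form; this text tells all that it offers.
- The arm moves only by the shell command python3 -m pendant 'ROWS' [FORCE]. ROWS is JSON, one flat list of numbers, 7 for each row, row after row: the turn, a rotation vector about the world's x, y, z in rad, then the shift along the world's x, y, z in mm, then the opening in per cent of the stroke, from 0 (shut) to 100 (fully open). A call has 1 to 20 rows; each row is the pose to reach, as a shift and turn from the pose measured when the call began; what a row does not reach only later rows make up. A row lasts 1/10 s, in which the tool goes at most 50 mm and 8.59 degrees, less where a joint would pass 70% of its speed; a pose out of reach is approached as far as the arm can. A call with a gripper value outside its range is refused whole. The fingers move at their own pace and stop on an object; FORCE is the grip in N (left out, the last holds). Time passes only in rows, so rows that repeat a pose let the fingers close. It gives the time, the measured TCP pose, the force and the opening at its end, in the units of the state.
- telemetry.state(): the state, without advancing time (a new reading comes with each control period).
- viewer.get_image(name): name is "scene" or "top" or "wrist"; returns a dict with "img" (400x640x3 uint8, blue, green, red), "z_map" (400x640 float32, mm along the optical axis (not along the pixel's ray), 0 where there is no reading), "K" (3x3 intrinsics, pixels), "position" and "orientation" of the camera in the world. Camera axes: x right, y down, z forward; pixel columns grow to the right and rows downward; lengths in mm; the calibration is good to about 2 mm. A picture is of the moment at which its call begins.
- job.finish_job(): hands the job in, once; it reports no verdict.
Trained networks look in the newest picture that a camera, given by its name, has taken for a name from the list of things; names that differ only in an ending like _2 or _b are one class to them, and where a whole thing is asked for, a point or a joint stands for the part that bears it (a point fixed in the world has none). Each returns a list of dicts, best first, with "confidence" (0 to 1); they miss things now and then, are a little off and sometimes report something else, mostly with a low value. They report only what shows in the picture. A call takes as long as a camera call. They do not tell look-alikes from the thing itself.
- finder.recognise(camera, target): "at" ([column, row] in pixels, amid what is visible of it).
- finder.cut_out(camera, target): "pixels" (400x640 bool, what is visible of it) and "at" ([column, row] in pixels, amid what is visible of it).
- finder.place_of(camera, target): "at" ([column, row] in pixels: a listed point, or the origin of a listed thing).
The state is a dict: "clock": time; "joints": joint angles; "joint_velocities": joint speeds; "effort": joint torques, N m; "tcp_pos": TCP position; "tool_rot": TCP orientation; "ft_force": force on the tool from outside, world axes, zero at the start; "ft_torque": the same for the moment, N m; "finger_gap": finger opening in mm.
Only numpy, scipy, OpenCV 4.12 (cv2) and the standard library are available. Lean on these libraries where they do the work, as an engineer would, in place of code of your own. Each camera call takes 0.05 s, during which the arm holds its last target. There are 200 camera calls.

## Working session

There is one attempt and no reset: what is moved stays moved. The work goes in short steps, Python scripts to look and compute and a shell command to move; the robot and the scene stay as the last step left them, time stands still between calls to the robot, and variables do not carry over. Pictures are saved under pics/ and viewed, about 8 in all and at most 12, crops included, and the job is handed in when it is done.

```bash
mkdir -p pics
cat > h.py <<'E'
import numpy as np, cv2
from workcell import telemetry, viewer, job, finder
def world(im,px,z=None):
    K=np.array(im["K"]);R=np.array(im["orientation"]);p=np.array(im["position"])
    u,v=px
    if z is None:
        a=im["z_map"][int(v)-2:int(v)+3,int(u)-2:int(u)+3];a=a[a>0]
        d=np.median(a) if a.size else np.nan
        return p+R@(np.linalg.inv(K)@[u,v,1])*d
    r=R@(np.linalg.inv(K)@[u,v,1]); return p+r*(z-p[2])/r[2]
E
python3 - <<'E'
from h import *
s=telemetry.state();print(s["clock"],s["tcp_pos"],np.round(s["tool_rot"],3).tolist(),s["ft_force"],s["finger_gap"])
for c in("scene","top"):
    im=viewer.get_image(c);cv2.imwrite(f"pics/{c}0.png",im["img"]);print(c,np.round(im["position"]),np.round(im["orientation"],2).tolist())
    for t in("holder","guide_pos","guide_neg","pan","pan_pad","seat","bar_yellow","bar_blue","tab_yellow","tab_blue","bottle_white","bottle_brown","bowls","trays","tub","tongs"):
        for r in finder.place_of(c,t)[:3]: print(c,t,round(r["confidence"],2),np.round(r["at"]),np.round(world(im,r["at"])))
E
```

```text
0.0 [236.77130698 495.78822409 196.64790619] [[-0.902, 0.431, -0.001], [0.431, 0.902, -0.001], [0.0, -0.002, -1.0]] [ 0.24764998 -0.49720008 -0.21763139] 93.16955985777166
scene [ 1020. -1091.   999.] [[0.89, 0.25, -0.38], [0.46, -0.52, 0.72], [-0.02, -0.81, -0.58]]
scene holder 0.98 [383. 264.] [ 699. -159.   81.]
scene guide_pos 0.97 [351. 241.] [552. -43.  19.]
scene guide_pos 0.63 [336. 245.] [509. -64.   4.]
scene guide_pos 0.27 [358. 178.] [415. 318.   1.]
scene guide_neg 0.76 [336. 261.] [ 548. -142.   18.]
scene pan 0.66 [385. 255.] [ 690. -125.   84.]
scene pan_pad 0.87 [382. 240.] [662. -73.  87.]
scene seat 0.74 [382. 255.] [ 683. -127.   83.]
scene seat 0.63 [438. 189.] [714. 313.  43.]
scene bar_yellow 0.59 [332. 259.] [ 535. -143.   23.]
scene bar_yellow 0.19 [381. 259.] [ 686. -144.   82.]
scene bar_blue 0.69 [321. 243.] [461. -70.  -0.]
scene bar_blue 0.6 [198. 258.] [ 173. -310.   18.]
scene bar_blue 0.58 [339. 239.] [501. -27.  -4.]
scene tab_yellow 0.63 [334. 244.] [ 534. -127.   66.]
scene tab_yellow 0.61 [270. 311.] [ 490. -407.   43.]
scene tab_blue 0.9 [314. 22
[... 1070 characters left out ...]
p tab_yellow 0.63 [332. 172.] [512. -26.  69.]
top tab_yellow 0.61 [362. 166.] [ 533. -133.   69.]
top tab_yellow 0.39 [330. 170.] [529. -22.  31.]
top tab_blue 0.73 [409. 270.] [ 169. -296.   42.]
top tab_blue 0.63 [221. 130.] [687. 385.   4.]
top tab_blue 0.6 [332. 170.] [520. -26.  71.]
top bottle_white 0.67 [217. 165.] [541. 379.  78.]
top bottle_brown 0.74 [200. 154.] [593. 457.  20.]
top bowls 0.71 [426. 186.] [ 461. -358.   70.]
top trays 0.71 [443. 133.] [ 653. -427.   65.]
top trays 0.47 [345. 134.] [649. -75.  86.]
top tub 0.96 [224. 128.] [696. 376.   4.]
top tub 0.62 [332. 172.] [514. -25.  70.]
top tub 0.18 [344. 128.] [668. -70.  88.]
top tongs 0.68 [231. 202.] [417. 342.   7.]
```

View pics/scene0.png

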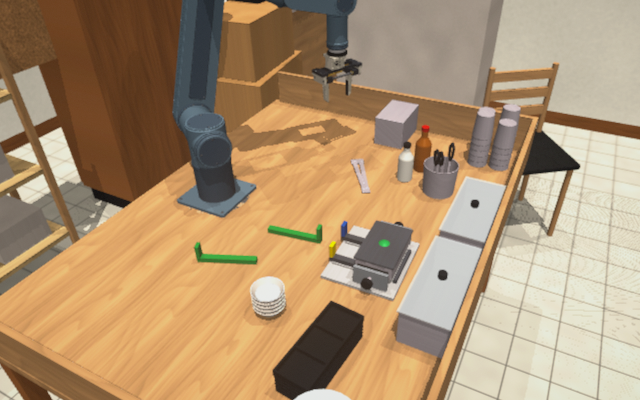

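View pics/top0.png

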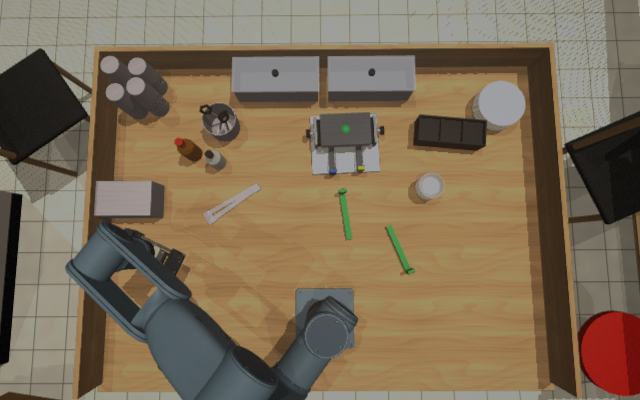

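The scene view shows the blue tab at (344,229), the yellow tab at (333,249), and the pan with its dome at (383,243). Two green look-alike bars lie outside the holder at (297,235) and (228,256), and I'll leave those alone. In the top view, blue is at (333,172) and yellow at (361,168). Next I'll move over the holder for a close wrist view.

```bash
python3 -m pendant '[0,0,0.2,20,-40,100,0, 0,0,0.445,303,-576,110,0, 0,0,0.445,303,-576,110,0, 0,0,0.445,303,-576,110,0, 0,0,0.445,303,-576,110,0, 0,0,0.445,303,-576,110,0, 0,0,0.445,303,-576,110,0, 0,0,0.445,303,-576,110,0, 0,0,0.445,303,-576,110,0, 0,0,0.445,303,-576,110,0, 0,0,0.445,303,-576,110,0, 0,0,0.445,303,-576,110,0, 0,0,0.445,303,-576,110,0, 0,0,0.445,303,-576,110,0, 0,0,0.445,303,-576,110,0, 0,0,0.445,303,-576,110,0, 0,0,0.445,303,-576,110,0, 0,0,0.445,303,-576,110,0, 0,0,0.445,303,-576,110,0]' 20
cat > look.py <<'E'
from h import *
import sys
n=sys.argv[1]
im=viewer.get_image("wrist");cv2.imwrite(f"pics/{n}.png",im["img"]);np.savez(f"{n}.npz",**im)
print(np.round(im["position"]),np.round(im["orientation"],2).tolist())
for t in sys.argv[2:]:
    for r in finder.place_of("wrist",t)[:2]: print(t,round(r["confidence"],2),np.round(r["at"]),np.round(world(im,r["at"]),1))
s=telemetry.state();print(s["clock"],s["tcp_pos"],np.round(s["tool_rot"],3).tolist(),s["ft_force"],s["finger_gap"])
E
python3 look.py w1 pan_pad tab_yellow tab_blue guide_pos guide_neg seat
```

```text
clock: 3.6
tcp_pos: [539.8, -78.5, 307.8]
tool_rot: [[-1.0, -0.001, 0.0], [-0.001, 1.0, -0.0], [-0.0, -0.0, -1.0]]
ft_force: [0.4, -0.5, 0.2]
finger_gap: 0.4
[467. -79. 494.] [[-0.0, 0.97, 0.26], [1.0, 0.0, 0.0], [-0.0, 0.26, -0.97]]
tab_yellow 0.62 [283. 169.] [ 529.2 -130.9   70.8]
tab_blue 0.8 [328. 110.] [445.3 -64.6  58.4]
tab_blue 0.65 [348. 166.] [525.  -35.2  69.1]
guide_pos 0.66 [344. 169.] [534.9 -36.1  27.4]
guide_neg 0.86 [284. 174.] [ 543.5 -135.1   27.2]
guide_neg 0.54 [347. 170.] [536.4 -31.3  27. ]
3.95 [540.08475643 -79.5541622  307.49690468] [[-1.0, 0.001, 0.0], [0.001, 1.0, -0.0], [-0.0, -0.0, -1.0]] [ 0.27261147 -0.10449121  0.53306115] 0.841858118176376
```

View pics/w1.png

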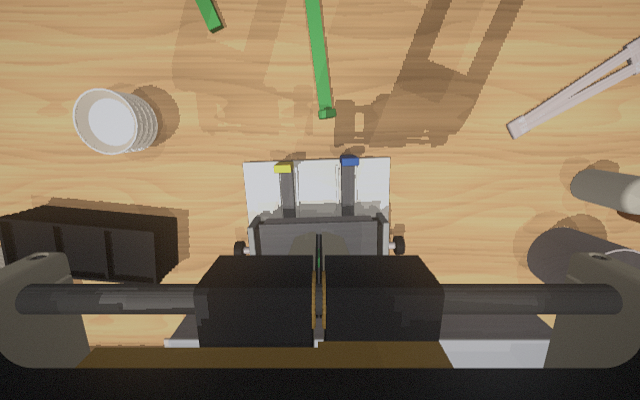

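The wrist view shows the yellow tab at (283,169), the blue tab at (349,160) and the plate's front edge from (244,161) to (389,157). The green look-alike's tab is at (326,113), clear of the work. I'll measure these precisely by colour.

Run:
```python
from h import *
w=dict(np.load("w1.npz"))
t=viewer.get_image("top")
def blob(im,lo,hi,z,name,roi,zmin=50):
    hsv=cv2.cvtColor(im["img"],cv2.COLOR_BGR2HSV);m=cv2.inRange(hsv,lo,hi)
    k=np.zeros_like(m);k[roi[1]:roi[3],roi[0]:roi[2]]=255;m&=k
    v,u=np.nonzero(m); P=np.array([world(im,(a,b)) for a,b in zip(u,v)])
    if len(u)==0: print(name,"none");return
    W=np.array([world(im,(a,b),z) for a,b in zip(u,v)])
    print(name,len(u),"px",u.min(),u.max(),v.min(),v.max(),"ray@z min/max",np.round(W.min(0)),np.round(W.max(0)),"mean",np.round(W.mean(0),1),"depth zmed/max",np.round(np.nanmedian(P,0),1),np.nanmax(P[:,2]))
Y=((20,120,80),(35,255,255));B=((105,100,50),(125,255,255));G=((50,120,60),(85,255,255))
blob(w,*Y,72,"yel w",(240,150,400,210));blob(w,*B,72,"blu w",(240,150,400,210))
blob(t,*Y,72,"yel t",(300,150,400,190));blob(t,*B,72,"blu t",(300,150,400,190));blob(t,*G,100,"pad t",(320,110,370,150))
# plate: front edge & side points on the plate, wrist
for p in[(246,162),(388,158),(250,215),(389,205)]: print("plate",p,np.round(world(w,p,12),1))
# plate mask z 8..16
Z=np.array([[world(w,(u,v))[:3] for u in range(230,410)] for v in range(140,260)])
im=w["img"][140:260,230:410].astype(int)
m=(Z[...,2]>6)&(Z[...,2]<18)&(im.min(2)>120)
P=Z[m];r=cv2.minAreaRect(P[:,:2].astype(np.float32));print("plate rect",r,len(P))
m=(Z[...,2]>76)&(Z[...,2]<100);P=Z[m];print("pan pts",len(P),np.median(P[:,2]))
r=cv2.minAreaRect(P[:,:2].astype(np.float32));print("pan rect",r)
c=np.linalg.lstsq(np.c_[P[:,:2],np.ones(len(P))],P[:,2],rcond=None)[0];print("pan plane",c)
# plate front edge fit
pts=[]
for u in range(235,400):
    col=w["img"][145:170,u].astype(int); g=col[:,0]
    i=np.argmax(np.diff(col[:,0])); 
    if 250<u<272 or 300<u<335 or 362<u<385: pts.append(world(w,(u,145+i+1),12)[:2])
pts=np.array(pts);q=np.polyfit(pts[:,1],pts[:,0],1);print("front edge dx/dy",q,"resid",np.std(pts[:,0]-np.polyval(q,pts[:,1])),pts[:,0].mean())
```

```text
yel w 164 px 274 292 162 172 ray@z min/max [ 518. -144.   72.] [ 533. -117.   72.] mean [ 525.4 -130.3   72. ] depth zmed/max [ 525.9 -131.1   69.8] 71.39459459767511
blu w 131 px 342 358 158 165 ray@z min/max [512. -44.  72.] [523. -20.  72.] mean [517.3 -32.4  72. ] depth zmed/max [517.  -32.   70.6] 71.2826238258026
yel t 30 px 357 364 166 170 ray@z min/max [ 519. -141.   72.] [ 534. -116.   72.] mean [ 527.4 -128.3   72. ] depth zmed/max [ 529.2 -128.6   66.1] 71.74986614063732
blu t 24 px 330 335 169 172 ray@z min/max [513. -38.  72.] [524. -20.  72.] mean [518.4 -29.   72. ] depth zmed/max [519.1 -29.1  69.8] 70.96657325288493
pad t none
plate (246, 162) [ 525.8 -200.2   12. ]
plate (388, 158) [518.7  38.   12. ]
plate (250, 215) [ 619.  -199.1   12. ]
plate (389, 205) [600.4  45.   12. ]
plate rect ((576.855712890625, -81.24327087402344), (110.5698471069336, 250.03659057617188), 1.957894206047058) 6158
pan pts 2665 83.15932225808513
pan rect ((633.7853393554688, -77.93231964111328), (53.555381774902344, 184.1582489013672), 0.693882942199707)
pan plane [1.58697430e-02 6.12722824e-03 7.35877546e+01]
front edge dx/dy [-3.65694001e-02  5.19200615e+02] resid 0.47165451736864694 522.0945004333496
```

Wrist and top agree within 3 mm. The holder's origin is about (667,-78) with a yaw of about 0.035. Blue has about 28 mm to go and yellow about 23 mm. I'll go behind the blue tab first.

```bash
python3 -m pendant '[0,0,0.035,-46,45,-40,0, 0,0,0.035,-46,45,-90,0, 0,0,0.035,-46,45,-140,0, 0,0,0.035,-46,45,-190,0, 0,0,0.035,-46,45,-235,0, 0,0,0.035,-46,45,-270,0, 0,0,0.035,-46,45,-277,0, 0,0,0.035,-46,45,-277,0, 0,0,0.035,-46,45,-277,0]'
```

```text
clock: 4.9
tcp_pos: [496.0, -35.2, 32.5]
tool_rot: [[-0.999, -0.034, 0.003], [-0.034, 0.999, -0.001], [-0.003, -0.001, -1.0]]
ft_force: [0.6, -0.3, -1.1]
finger_gap: 0.5
```

```bash
python3 -m pendant '[0,0,0,5,0,0,0, 0,0,0,10,0,0,0, 0,0,0,14,0,0,0, 0,0,0,18,0.5,0,0, 0,0,0,22,0.5,0,0, 0,0,0,26,1,0,0, 0,0,0,30,1,0,0, 0,0,0,32,1,0,0, 0,0,0,32,1,0,0]'
```

```text
clock: 5.8
tcp_pos: [528.5, -34.3, 32.4]
tool_rot: [[-0.999, -0.034, 0.004], [-0.034, 0.999, -0.001], [-0.004, -0.001, -1.0]]
ft_force: [0.1, -0.8, -0.4]
finger_gap: 0.6
```

```bash
python3 -m pendant '[0,0,0,1,0,0,0, 0,0,0,2,0,0,0, 0,0,0,3,0,0,0, 0,0,0,3,0,0,0]'; python3 -m pendant '[0,0,0,0.5,0,0,0, 0,0,0,1,0,0,0, 0,0,0,1,0,0,0]'
```

```text
clock: 6.2
tcp_pos: [530.3, -34.2, 32.2]
tool_rot: [[-0.999, -0.035, 0.001], [-0.035, 0.999, -0.001], [-0.001, -0.001, -1.0]]
ft_force: [-4.9, -0.6, 3.7]
finger_gap: 0.2
clock: 6.5
tcp_pos: [530.3, -34.2, 32.2]
tool_rot: [[-0.999, -0.035, -0.001], [-0.035, 0.999, -0.001], [0.001, -0.001, -1.0]]
ft_force: [-5.6, 0.3, 4.6]
finger_gap: 0.1
```

```bash
python3 -m pendant '[0,0,0,-10,0,0,0, 0,0,0,-28,0,0,0, 0,0,0,-30,-40,0,0, 0,0,0,-30,-80,0,0, 0,0,0,-28,-99,0,0, 0,0,0,-28,-99,0,0, 0,0,0,-22,-99,0,0, 0,0,0,-17,-99,0,0, 0,0,0,-12,-98.5,0,0, 0,0,0,-7,-98.5,0,0, 0,0,0,-3,-98,0,0, 0,0,0,0,-98,0,0, 0,0,0,0,-98,0,0]'; python3 -m pendant '[0,0,0,1,0,0,0, 0,0,0,2,0,0,0, 0,0,0,3,0,0,0, 0,0,0,3,0,0,0]'
```

```text
clock: 7.8
tcp_pos: [530.9, -132.0, 32.1]
tool_rot: [[-0.999, -0.035, -0.0], [-0.035, 0.999, -0.001], [0.0, -0.001, -1.0]]
ft_force: [0.2, -0.5, -0.5]
finger_gap: 0.6
clock: 8.2
tcp_pos: [533.8, -132.0, 32.1]
tool_rot: [[-0.999, -0.035, -0.0], [-0.035, 0.999, -0.001], [0.0, -0.001, -1.0]]
ft_force: [0.4, 0.4, 0.1]
finger_gap: 0.1
```

```bash
python3 -m pendant '[0,0,0,1,0,0,0, 0,0,0,2,0,0,0, 0,0,0,2.5,0,0,0, 0,0,0,2.5,0,0,0]'
```

```text
clock: 8.6
tcp_pos: [533.7, -131.9, 32.0]
tool_rot: [[-0.999, -0.036, -0.005], [-0.036, 0.999, -0.0], [0.005, -0.0, -1.0]]
ft_force: [-7.9, -0.7, 7.7]
finger_gap: 0.4
```

```bash
python3 -m pendant '[0,0,0,-15,0,0,0, 0,0,0,-34,0,10,0, 0,0,0,-45,15,55,0, 0,0,0,-60,30,105,0, 0,0,0,-60,54,155,0, 0,0,0,-60,54,200,0, 0,0,0,-60,54,230,0, 0,0,0,-60,54,230,0, 0,0,0,-60,54,230,0]'; python3 look.py w2 pan_pad tab_yellow tab_blue
python3 - <<'E'
from h import *
w=dict(np.load("w2.npz"))
hsv=cv2.cvtColor(w["img"],cv2.COLOR_BGR2HSV)
for n,lo,hi,z in(("Y",(20,120,80),(35,255,255),72),("B",(105,100,50),(125,255,255),72),("G",(45,100,40),(85,255,255),92)):
    m=cv2.inRange(hsv,lo,hi);k,l,s,c=cv2.connectedComponentsWithStats(m)
    for i in range(1,k):
        if s[i,4]>25: print(n,s[i],np.round(world(w,c[i],z),1),np.round(world(w,c[i]),1))
cv2.imwrite("pics/w2c.png",cv2.resize(w["img"][100:300,200:440],None,fx=3,fy=3))
E
```

```text
clock: 9.5
tcp_pos: [474.3, -78.1, 262.7]
tool_rot: [[-0.999, -0.036, -0.003], [-0.036, 0.999, -0.001], [0.003, -0.001, -1.0]]
ft_force: [-0.4, 0.1, 0.2]
finger_gap: 0.4
[402. -80. 449.] [[-0.04, 0.97, 0.26], [1.0, 0.04, 0.01], [-0.0, 0.26, -0.97]]
pan_pad 0.45 [311. 317.] [445.9 -80.6 390.2]
tab_yellow 0.83 [279. 234.] [ 549.5 -130.6   71.2]
tab_blue 0.8 [326. 159.] [444.7 -68.   46.5]
tab_blue 0.78 [349. 234.] [545.8 -33.2  71.5]
9.7 [472.93993373 -77.74812853 260.26434915] [[-0.999, -0.035, -0.008], [-0.035, 0.999, 0.001], [0.008, 0.001, -1.0]] [ 0.32947216  0.10390008 -0.53799406] 0.4863715450867131
Y [270 220  20  17 281] [ 541.1 -129.8   72. ] [ 543.3 -130.6   65.9]
B [341 229  19   8 137] [543.4 -31.4  72. ] [543.6 -31.3  71.3]
G [ 175    0   43   69 1073] [ 305.4 -219.8   92. ] [ 284.6 -249.9   15.1]
G [ 308   31   25  126 1702] [362.8 -79.8  92. ] [354.3 -79.6  15.3]
G [319 158  18  10 147] [444.3 -68.1  92. ] [448.2 -67.   59.3]
G [316 315   6   7  30] [669.6 -71.4  92. ] [672.3 -71.3  88.4]
```

View pics/w2c.png

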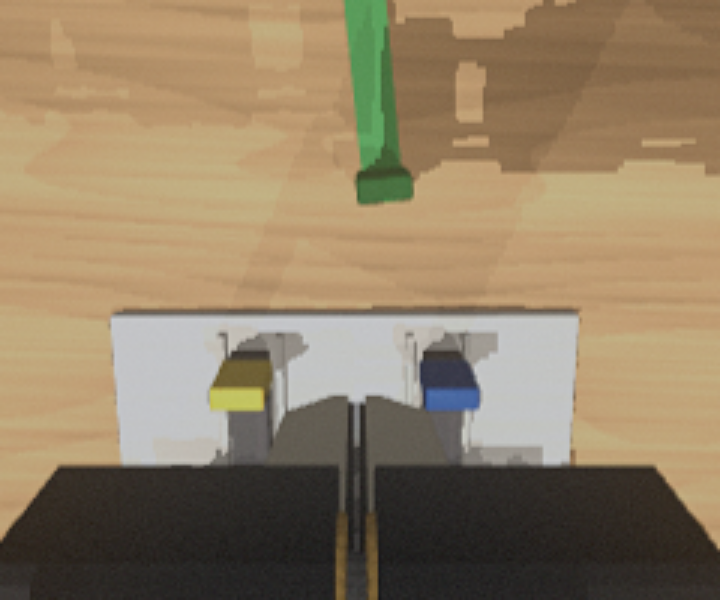

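The yellow and blue tabs both stand about 13 mm in from the plate edge at crop (238,398) and (450,398), but the fingers hide the dome. I'll use the top and scene cameras for that.

Run:
```python
from h import *
for c,roi in(("top",(320,105,375,150)),("scene",(360,220,410,265))):
    im=viewer.get_image(c);hsv=cv2.cvtColor(im["img"],cv2.COLOR_BGR2HSV)
    m=cv2.inRange(hsv,(45,80,30),(90,255,255));k=np.zeros_like(m);k[roi[1]:roi[3],roi[0]:roi[2]]=255;m&=k
    v,u=np.nonzero(m);print(c,len(u))
    if len(u): 
        a=(u.mean(),v.mean());print(a,u.min(),u.max(),v.min(),v.max(),np.round(world(im,a),1),np.round(world(im,a,92),1),np.round(world(im,((u.min()+u.max())/2,(v.min()+v.max())/2),92),1))
    # pan cover top points by depth
    Z=np.array([[world(im,(x,y)) for x in range(roi[0]-20,roi[2]+20)] for y in range(roi[1]-15,roi[3]+15)])
    s=(abs(Z[...,2]-86)<9)&(abs(Z[...,0]-667)<75)&(abs(Z[...,1]+78)<100);P=Z[s]
    print("cover",len(P),cv2.minAreaRect(P[:,:2].astype(np.float32)),np.median(P,0),np.linalg.lstsq(np.c_[P[:,:2]-[667,-78],np.ones(len(P))],P[:,2],rcond=None)[0])
```

```text
top 0
cover 602 ((696.2628173828125, -58.534515380859375), (117.67422485351562, 202.7830810546875), 31.883298873901367) [684.30121839 -18.00262343  84.58782699] [-6.14921652e-03  4.87614018e-03  8.42584695e+01]
scene 69
(np.float64(383.9130434782609), np.float64(242.71014492753622)) 379 389 239 246 [670.  -80.7  87. ] [671.9 -86.2  92. ] [671.8 -85.3  92. ]
cover 1747 ((666.0348510742188, -76.58055877685547), (117.26655578613281, 185.08905029296875), 1.7058837413787842) [669.50682371 -87.91070983  83.28410284] [-3.96817441e-03  9.11193766e-03  8.31848334e+01]
```

The scene camera gives the cover centre at (666,-76.6), with a 117x185 outline and the cover at z≈83. That agrees with the holder estimate, so I'll press at (666.5,-78).

```bash
python3 -m pendant '[0,0,0,50,0,0,0, 0,0,0,100,0,-20,0, 0,0,0,145,0,-50,0, 0,0,0,180,0,-90,0, 0,0,0,193.5,0,-130,0, 0,0,0,193.5,0,-155,0, 0,0,0,193.5,0,-164,0, 0,0,0,193.5,0,-164,0, 0,0,0,193.5,0,-164,0]'; python3 look.py w3 pan_pad
```

```text
clock: 10.7
tcp_pos: [667.3, -78.2, 98.3]
tool_rot: [[-0.999, -0.035, -0.006], [-0.035, 0.999, 0.0], [0.006, 0.0, -1.0]]
ft_force: [0.3, -0.7, 0.7]
finger_gap: 0.4
[596. -81. 285.] [[-0.04, 0.97, 0.25], [1.0, 0.03, 0.01], [0.0, 0.25, -0.97]]
pan_pad 0.62 [317. 230.] [667.8 -79.4  89.2]
pan_pad 0.53 [260.  62.] [ 553.8 -122.5   70.2]
10.8 [667.88867774 -78.30777565  99.38300869] [[-0.999, -0.035, -0.004], [-0.035, 0.999, -0.001], [0.004, -0.0, -1.0]] [-0.86425106 -0.37402933 -0.78707851] 0.3447623593291222
```

Run:
```python
from h import *
im=viewer.get_image("scene");cv2.imwrite("pics/s3.png",cv2.resize(im["img"][180:300,310:450],None,fx=5,fy=5,interpolation=2))
```

```text
(no output)
```

View pics/s3.png

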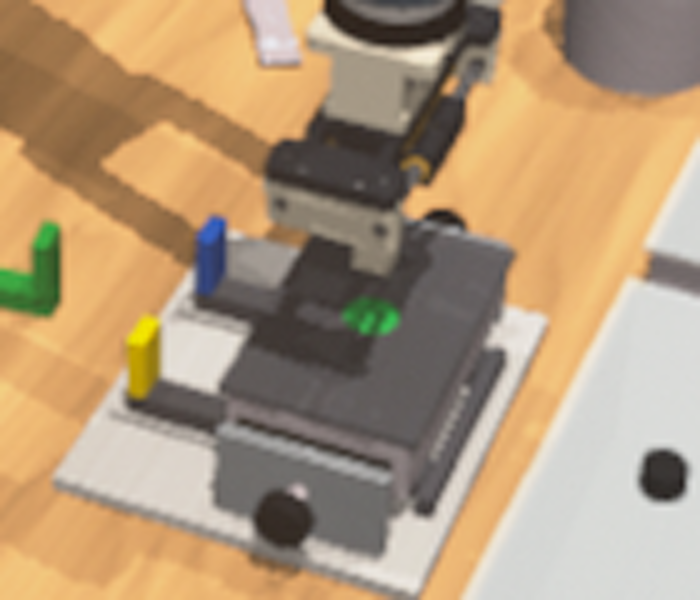

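The scene crop shows the closed fingers just above the green dome at (371,316), with both bars in. The wrist camera puts the dome at (667.8,-79.4,89), so I'll press slowly now.

```bash
python3 -m pendant '[0,0,0,0,-0.5,-4,0, 0,0,0,0,-0.5,-8,0, 0,0,0,0,-0.5,-9,0, 0,0,0,0,-0.5,-10,0, 0,0,0,0,-0.5,-11,0, 0,0,0,0,-0.5,-11,0]';  python3 -m pendant '[0,0,0,0,0,-1,0, 0,0,0,0,0,-2,0, 0,0,0,0,0,-2,0]'
```

```text
clock: 11.45
tcp_pos: [667.7, -78.7, 88.0]
tool_rot: [[-0.999, -0.035, -0.004], [-0.035, 0.999, -0.0], [0.004, -0.0, -1.0]]
ft_force: [-0.8, 0.5, -1.0]
finger_gap: 0.7
clock: 11.75
tcp_pos: [667.6, -78.7, 85.8]
tool_rot: [[-0.999, -0.035, -0.004], [-0.035, 0.999, -0.0], [0.004, -0.0, -1.0]]
ft_force: [-0.4, -0.7, -0.7]
finger_gap: 0.4
```

```bash
python3 -m pendant '[0,0,0,0,0,-1,0, 0,0,0,0,0,-2,0, 0,0,0,0,0,-2,0]';  python3 look.py w4 pan_pad
```

```text
clock: 12.05
tcp_pos: [667.4, -78.6, 83.6]
tool_rot: [[-0.999, -0.035, -0.005], [-0.035, 0.999, -0.0], [0.005, -0.0, -1.0]]
ft_force: [0.6, 0.2, 0.2]
finger_gap: 0.6
[596. -81. 270.] [[-0.04, 0.97, 0.26], [1.0, 0.03, 0.01], [0.0, 0.26, -0.97]]
pan_pad 0.59 [258.  59.] [ 554.4 -121.4   69.2]
pan_pad 0.58 [316. 237.] [659.  -80.1 110. ]
12.15 [667.55831676 -78.65665575  83.75820761] [[-0.999, -0.035, -0.005], [-0.035, 0.999, -0.0], [0.005, -0.0, -1.0]] [ 0.11901133 -0.09972165  0.93325685] 0.33365989578805955
```

Run:
```python
from h import *
w=dict(np.load("w4.npz"))
im=viewer.get_image("scene")
a=cv2.resize(im["img"][200:290,320:430],(550,450),interpolation=2);b=cv2.resize(w["img"][100:340,220:420],(375,450))[:, :250+125]
cv2.imwrite("pics/s4.png",cv2.resize(np.hstack([a,b]),None,fx=.85,fy=.85))
for n,i,roi in(("scene",im,(340,200,430,285)),("w",w,(220,100,420,300))):
    Z=np.array([[world(i,(x,y)) for x in range(roi[0],roi[2])] for y in range(roi[1],roi[3])])
    s=(abs(Z[...,2]-82)<7)&(abs(Z[...,0]-667)<56)&(abs(Z[...,1]+78)<85);P=Z[s];print(n,len(P),np.percentile(P[:,2],[5,50,95]),np.linalg.lstsq(np.c_[P[:,:2]-[667,-78],np.ones(len(P))],P[:,2],rcond=None)[0])
```

```text
scene 1320 [81.71967746 83.27183879 85.70459772] [-5.87598551e-03  8.93667181e-03  8.35410233e+01]
w 19351 [82.61932365 83.10000406 83.6942106 ] [5.23316138e-03 5.94696218e-03 8.33253606e+01]
```

View pics/s4.png

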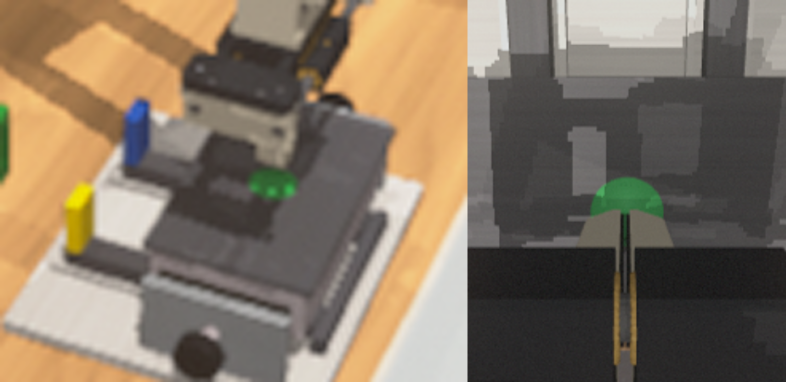

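The left half shows the fingertips at (275,160), apparently still clear of the dome at (273,185). The tips touch nothing, so I'll measure where they really are from the depth maps.

Run:
```python
from h import *
w=dict(np.load("w4.npz"));s=telemetry.state()
im=viewer.get_image("scene")
def proj(i,P):
    q=np.array(i["orientation"]).T@(np.array(P)-i["position"]);q=np.array(i["K"])@q;return np.round(q[:2]/q[2],1)
for n,i in(("scene",im),("w",w)):
    print(n,"tcp",proj(i,s["tcp_pos"]),"dome",proj(i,[667,-78,89.5]),"tcp+20z",proj(i,np.add(s["tcp_pos"],[0,0,20])))
# scene: points around the finger
for v in range(224,246): print(v,[tuple(np.round(world(im,(u,v))).astype(int)) for u in (378,381,384,387)],im["img"][v,384])
hsv=cv2.cvtColor(w["img"],cv2.COLOR_BGR2HSV);m=cv2.inRange(hsv,(45,80,30),(90,255,255));m[:150]=0
v,u=np.nonzero(m);print(u.min(),u.max(),v.min(),v.max())
for vv in range(195,250,5): print(vv,[tuple(np.round(world(w,(uu,vv))).astype(int)) for uu in (295,308,326,335)])
```

```text
scene tcp [383.3 242.9] dome [383.3 241.2] tcp+20z [383.7 237.5]
w tcp [318.4 234.8] dome [319.4 237. ] tcp+20z [318.3 246.3]
224 [(np.int64(683), np.int64(-173), np.int64(226)), (np.int64(690), np.int64(-171), np.int64(227)), (np.int64(698), np.int64(-170), np.int64(228)), (np.int64(705), np.int64(-167), np.int64(229))] [49 52 59]
225 [(np.int64(683), np.int64(-172), np.int64(221)), (np.int64(690), np.int64(-171), np.int64(224)), (np.int64(698), np.int64(-171), np.int64(226)), (np.int64(705), np.int64(-168), np.int64(227))] [45 50 56]
226 [(np.int64(683), np.int64(-173), np.int64(219)), (np.int64(691), np.int64(-172), np.int64(221)), (np.int64(699), np.int64(-171), np.int64(223)), (np.int64(705), np.int64(-168), np.int64(223))] [66 74 82]
227 [(np.int64(683), np.int64(-172), np.int64(215)), (np.int64(691), np.int64(-171), np.int64(217)), (np.int64(698), np.int64(-170), np.int64(219)), (np.int64(705), np.int64(-167), np.int64(219))] [ 98 111 120]
228 [(np.int64(681), np.int64(-167), np.int64(208)), (np.int64(691), np.int64(-171), np.int64(214)), (np.int64(699), np.int64(-171), np.int
[... 4973 characters left out ...]
 np.int64(-86), np.int64(87)), (np.int64(662), np.int64(-74), np.int64(88)), (np.int64(663), np.int64(-68), np.int64(86))]
235 [(np.int64(669), np.int64(-95), np.int64(83)), (np.int64(658), np.int64(-85), np.int64(110)), (np.int64(658), np.int64(-74), np.int64(109)), (np.int64(658), np.int64(-69), np.int64(109))]
240 [(np.int64(659), np.int64(-92), np.int64(116)), (np.int64(658), np.int64(-85), np.int64(117)), (np.int64(658), np.int64(-75), np.int64(117)), (np.int64(658), np.int64(-70), np.int64(117))]
245 [(np.int64(658), np.int64(-92), np.int64(124)), (np.int64(658), np.int64(-85), np.int64(125)), (np.int64(658), np.int64(-75), np.int64(124)), (np.int64(658), np.int64(-70), np.int64(124))]
```

The depth maps show the shut fingertips about 15 to 20 mm above the nominal TCP, at z≈103, with the dome top at 89. The gap is real, so I'll keep going down in small steps until contact.

```bash
for i in 1; do python3 -m pendant '[0,0,0,0,0,-2,0, 0,0,0,0,0,-4,0, 0,0,0,0,0,-4,0]'|grep -E "tcp|force"; done; python3 -m pendant '[0,0,0,0,0,-2,0, 0,0,0,0,0,-4,0, 0,0,0,0,0,-4,0]'|grep -E "tcp|force"
```

```text
tcp_pos: [667.3, -78.6, 79.3]
ft_force: [-0.1, 0.4, 0.5]
tcp_pos: [667.0, -78.5, 74.8]
ft_force: [-0.8, -0.8, -0.5]
```

```bash
python3 -m pendant '[0,0,0,0.3,0,-1,0, 0,0,0,0.5,0,-2,0, 0,0,0,0.5,0,-2,0]'|grep -E "tcp|force"; python3 -m pendant '[0,0,0,0.3,0,-1,0, 0,0,0,0.5,0,-2,0, 0,0,0,0.5,0,-2,0]'|grep -E "tcp|force"
```

```text
tcp_pos: [667.4, -78.5, 72.7]
ft_force: [-0.1, -0.1, -0.1]
tcp_pos: [667.8, -78.5, 70.4]
ft_force: [0.6, 0.9, -0.2]
```

```bash
python3 -m pendant '[0,0,0,0,0,-1,0, 0,0,0,0,0,-2,0, 0,0,0,0,0,-2,0]'|grep -E "clock|tcp|force"; python3 look.py w5
python3 - <<'E'
from h import *
w=dict(np.load("w5.npz"))
for vv in range(215,246,3): print(vv,[tuple(int(x) for x in np.round(world(w,(uu,vv)))) for uu in (308,326)],w["img"][vv,308])
E
```

```text
clock: 13.75
tcp_pos: [668.0, -78.5, 68.8]
ft_force: [-0.6, 0.2, 2.6]
[596. -81. 255.] [[-0.04, 0.97, 0.25], [1.0, 0.03, 0.01], [0.0, 0.25, -0.97]]
13.8 [667.95116291 -78.49399749  68.75915145] [[-0.999, -0.035, -0.006], [-0.035, 0.999, 0.0], [0.006, 0.0, -1.0]] [-0.50509814  0.81466182  2.98921266] 0.4269135966817653
215 [(650, -86, 83), (650, -74, 82)] [64 67 68]
218 [(652, -86, 83), (651, -74, 83)] [66 67 68]
221 [(654, -86, 83), (653, -74, 84)] [ 69 124  55]
224 [(655, -86, 85), (654, -74, 85)] [ 70 123  57]
227 [(657, -85, 85), (656, -74, 86)] [ 67 118  53]
230 [(659, -85, 86), (658, -74, 87)] [ 64 113  54]
233 [(659, -85, 91), (658, -74, 91)] [ 94 104 113]
236 [(659, -85, 96), (658, -74, 96)] [ 91 104 109]
239 [(659, -85, 101), (658, -74, 101)] [ 94 106 111]
242 [(659, -85, 105), (658, -75, 105)] [ 92 104 108]
245 [(659, -85, 110), (658, -75, 109)] [ 91 104 109]
```

Contact is at TCP z≈69, so the true tip offset is about 20 mm. Now I'll press.

```bash
python3 -m pendant '[0,0,0,0,0,-1,0, 0,0,0,0,0,-2,0, 0,0,0,0,0,-2,0]'|grep -E "clock|tcp|force"; python3 -m pendant '[0,0,0,0,0,-1,0, 0,0,0,0,0,-2,0, 0,0,0,0,0,-2,0]'|grep -E "clock|tcp|force"
```

```text
clock: 14.1
tcp_pos: [668.0, -78.5, 66.9]
ft_force: [-1.5, 0.2, 4.0]
clock: 14.4
tcp_pos: [668.0, -78.5, 64.7]
ft_force: [-0.4, 1.0, 4.0]
```

```bash
python3 -m pendant '[0,0,0,0,0,-1,0, 0,0,0,0,0,-1,0]'|grep -E "clock|tcp|force"; python3 -m pendant '[0,0,0,0,0,-1,0, 0,0,0,0,0,-1,0]'|grep -E "clock|tcp|force"
```

```text
clock: 14.6
tcp_pos: [668.0, -78.5, 63.5]
ft_force: [-0.3, 0.2, 3.5]
clock: 14.8
tcp_pos: [668.0, -78.5, 62.6]
ft_force: [-1.2, 0.4, 4.7]
```

```bash
python3 -m pendant '[0,0,0,0,0,-0.7,0, 0,0,0,0,0,-0.7,0]'|grep -E "clock|tcp|force"
```

```text
clock: 15.0
tcp_pos: [668.0, -78.5, 62.5]
ft_force: [-2.6, 0.2, 7.2]
```

```bash
python3 -m pendant '[0,0,0,0,0,-1.5,0, 0,0,0,0,0,-1.5,0]'|grep -E "clock|tcp|force"; python3 -m pendant '[0,0,0,0,0,-2,0, 0,0,0,0,0,-2,0]'|grep -E "clock|tcp|force"
```

```text
clock: 15.2
tcp_pos: [668.1, -78.5, 62.0]
ft_force: [-3.1, 0.3, 9.8]
clock: 15.4
tcp_pos: [668.1, -78.5, 61.7]
ft_force: [-4.6, 1.3, 12.7]
```

```bash
python3 -m pendant '[0,0,0,0,0,-2.5,0, 0,0,0,0,0,-3,0, 0,0,0,0,0,-3,0]'|grep -E "clock|tcp|force"
```

```text
clock: 15.7
tcp_pos: [668.2, -78.5, 61.3]
ft_force: [-6.1, 1.1, 17.3]
```

```bash
python3 -m pendant '[0,0,0,-0.5,0,-3,0, 0,0,0,-1,0,-3.8,0, 0,0,0,-1,0,-3.8,0, 0,0,0,-1,0,-3.8,0, 0,0,0,-1,0,-3.8,0]'|grep -E "clock|tcp|force"
```

```text
clock: 16.2
tcp_pos: [668.2, -78.6, 60.9]
ft_force: [-6.0, 1.5, 19.7]
```

```bash
python3 -m pendant '[0,0,0,-0.5,0,-3.8,0, 0,0,0,-1,0,-4.4,0, 0,0,0,-1,0,-4.4,0, 0,0,0,-1,0,-4.4,0, 0,0,0,-1,0,-4.4,0]'|grep -E "clock|tcp|force"
```

```text
clock: 16.7
tcp_pos: [668.3, -78.6, 60.7]
ft_force: [-6.7, 2.3, 23.2]
```

Pressed at 23 N, with the pan down and the feet squeezed about 1.9 mm. I'll release and go behind the yellow tab.

```bash
python3 -m pendant '[0,0,0,0,0,10,0, 0,0,0,0,0,50,0, 0,0,0,-20,-15,80,0, 0,0,0,-60,-35,80,0, 0,0,0,-90,-53,80,0, 0,0,0,-90,-53,80,0, 0,0,0,-90,-53,80,0, 0,0,0,-90,-53,50,0, 0,0,0,-90,-53,10,0, 0,0,0,-90,-53,-20,0, 0,0,0,-90,-53,-27,0, 0,0,0,-90,-53,-27,0]'; python3 look.py w6 pan_pad
python3 - <<'E'
from h import *
im=viewer.get_image("scene")
Z=np.array([[world(im,(x,y)) for x in range(340,430)] for y in range(200,285)])
s=(abs(Z[...,2]-79)<7)&(abs(Z[...,0]-680)<40)&(abs(Z[...,1]+78)<80);P=Z[s];print(len(P),np.linalg.lstsq(np.c_[P[:,:2]-[667,-78],np.ones(len(P))],P[:,2],rcond=None)[0])
cv2.imwrite("pics/s6.png",cv2.resize(im["img"][190:300,310:430],None,fx=5,fy=5,interpolation=2))
E
```

```text
clock: 17.9
tcp_pos: [578.4, -130.8, 32.3]
tool_rot: [[-0.999, -0.037, 0.002], [-0.037, 0.999, -0.002], [-0.002, -0.002, -1.0]]
ft_force: [-0.0, 0.0, 0.6]
finger_gap: 0.6
[ 505. -133.  218.] [[-0.04, 0.96, 0.26], [1.0, 0.04, 0.01], [-0.0, 0.26, -0.97]]
18.0 [ 579.95002247 -131.72518558   34.83645467] [[-0.999, -0.037, 0.006], [-0.037, 0.999, -0.004], [-0.006, -0.004, -1.0]] [ 0.6652789  -0.7099909   0.62549611] 0.4558131657772688
1045 [-6.16046297e-03  4.65426112e-03  7.56737676e+01]
```

View pics/s6.png

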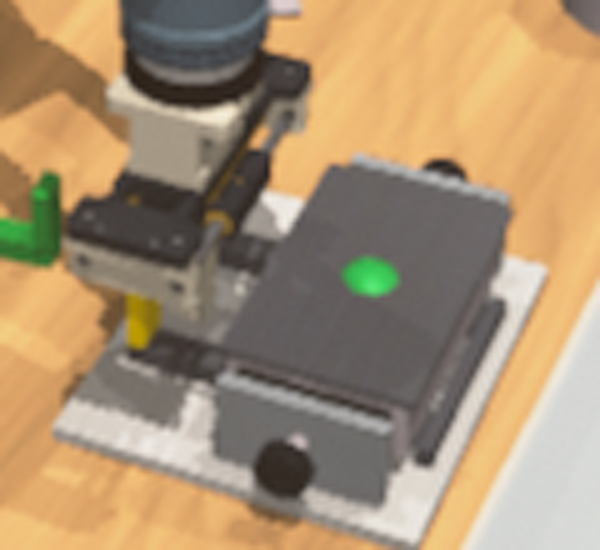

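The pan cover is down 7.7 mm to z 75.7 and level. The fingers stand at (205,300) behind the yellow tab at (142,320), so I'll tug lightly in small steps.

```bash
python3 -m pendant '[0,0,0,-6,0,0,0, 0,0,0,-11,0,0,0, 0,0,0,-15,-0.5,0,0, 0,0,0,-16,-0.5,0,0, 0,0,0,-16,-0.5,0,0]'|grep -E "clock|tcp|force";python3 -m pendant '[0,0,0,-1,0,0,0, 0,0,0,-1.5,0,0,0, 0,0,0,-1.5,0,0,0]'|grep -E "clock|tcp|force"
```

```text
clock: 18.55
tcp_pos: [564.5, -132.7, 36.0]
ft_force: [1.3, -0.5, 1.5]
clock: 18.85
tcp_pos: [564.6, -132.9, 36.2]
ft_force: [5.3, -0.3, -1.3]
```

Contact is at x 564.5, as expected for a bar fully in. The overshoot to 5.3 N didn't move it. I'll ease to about 2.2 N and hold.

```bash
python3 -m pendant '[0,0,0,-0.6,0,0,0, 0,0,0,-0.6,0,0,0, 0,0,0,-0.6,0,0,0]'|grep -E "clock|tcp|force"
python3 - <<'E'
from h import *
print([np.round(telemetry.state()["ft_force"],1).tolist() for _ in range(3)])
E
```

```text
clock: 19.15
tcp_pos: [564.6, -132.9, 36.2]
ft_force: [5.6, 0.4, -2.3]
[[5.6, 0.4, -2.3], [5.6, 0.4, -2.3], [5.6, 0.4, -2.3]]
```

```bash
python3 -m pendant '[0,0,0,0.3,0,0,0, 0,0,0,0.3,0,0,0]'|grep -E "clock|tcp|force"; python3 -m pendant '[0,0,0,0.4,0,0,0, 0,0,0,0.4,0,0,0]'|grep -E "clock|tcp|force"
```

```text
clock: 19.35
tcp_pos: [564.6, -132.8, 36.1]
ft_force: [1.6, 1.4, 0.9]
clock: 19.55
tcp_pos: [564.6, -132.8, 36.1]
ft_force: [1.6, 0.6, 1.2]
```

```bash
python3 -m pendant '[0,0,0,0.1,0,0,0, 0,0,0,0.1,0,0,0, 0,0,0,0.1,0,0,0, 0,0,0,0.1,0,0,0]'|grep -E "clock|tcp|force"; python3 -m pendant '[0,0,0,0,0,0,0, 0,0,0,0,0,0,0, 0,0,0,0,0,0,0]'|grep -E "clock|tcp|force"
```

```text
clock: 19.95
tcp_pos: [564.6, -132.8, 36.1]
ft_force: [2.1, 1.0, 1.9]
clock: 20.25
tcp_pos: [564.6, -132.8, 36.1]
ft_force: [1.7, 0.6, 1.5]
```

```bash
python3 -m pendant '[0,0,0,-0.15,0,0,0, 0,0,0,-0.15,0,0,0, 0,0,0,-0.15,0,0,0, 0,0,0,-0.15,0,0,0, 0,0,0,-0.15,0,0,0]'|grep -E "clock|tcp|force"; python3 -m pendant '[0,0,0,8,0,-2,0, 0,0,0,15,0,-2,0, 0,0,0,15,40,-2,0, 0,0,0,15,80,-2,0, 0,0,0,13,99.5,-2,0, 0,0,0,11,99.5,-2,0, 0,0,0,5,99,-2,0, 0,0,0,1,99,-2,0, 0,0,0,-1,99,-2,0, 0,0,0,-1,99,-2,0]'|grep -E "clock|tcp|force"
```

```text
clock: 20.75
tcp_pos: [564.6, -132.8, 36.1]
ft_force: [2.3, -0.1, -0.7]
clock: 21.75
tcp_pos: [563.2, -34.8, 34.1]
ft_force: [0.2, 0.1, 1.0]
```

Yellow held 2.3 N with no movement. Now I'll tug blue.

```bash
python3 -m pendant '[0,0,0,-0.6,0,0,0, 0,0,0,-1.2,0,0,0, 0,0,0,-1.2,0,0,0]'|grep -E "clock|tcp|force"; python3 -m pendant '[0,0,0,-0.4,0,0,0, 0,0,0,-0.4,0,0,0]'|grep -E "clock|tcp|force"
```

```text
clock: 22.05
tcp_pos: [562.1, -35.1, 34.2]
ft_force: [-0.4, 0.5, -0.5]
clock: 22.25
tcp_pos: [561.7, -35.1, 34.1]
ft_force: [-0.3, -0.5, -0.3]
```

```bash
python3 -m pendant '[0,0,0,-0.4,0,0,0, 0,0,0,-0.4,0,0,0]'|grep -E "clock|tcp|force"; python3 -m pendant '[0,0,0,-0.3,0,0,0, 0,0,0,-0.3,0,0,0]'|grep -E "clock|tcp|force"
```

```text
clock: 22.45
tcp_pos: [561.2, -35.0, 34.1]
ft_force: [-0.3, -0.1, -0.2]
clock: 22.65
tcp_pos: [561.0, -35.0, 34.2]
ft_force: [1.0, -0.1, 0.7]
```

```bash
python3 -m pendant '[0,0,0,-0.3,0,0,0, 0,0,0,-0.3,0,0,0, 0,0,0,-0.3,0,0,0]'|grep -E "clock|tcp|force"
```

```text
clock: 22.95
tcp_pos: [561.1, -35.0, 34.2]
ft_force: [1.2, 0.5, -1.5]
```

```bash
python3 -m pendant '[0,0,0,-0.6,0,0,0, 0,0,0,-0.6,0,0,0, 0,0,0,-0.6,0,0,0, 0,0,0,-0.6,0,0,0]'|grep -E "clock|tcp|force"
```

```text
clock: 23.35
tcp_pos: [561.0, -35.0, 34.2]
ft_force: [4.3, 0.3, -3.3]
```

```bash
python3 -m pendant '[0,0,0,-0.2,0,0,0, 0,0,0,-0.2,0,0,0, 0,0,0,-0.2,0,0,0, 0,0,0,-0.2,0,0,0]'|grep -E "clock|tcp|force"; python3 -m pendant '[0,0,0,-0.2,0,0,0, 0,0,0,-0.2,0,0,0, 0,0,0,-0.2,0,0,0, 0,0,0,-0.2,0,0,0]'|grep -E "clock|tcp|force"
```

```text
clock: 23.75
tcp_pos: [561.1, -35.0, 34.3]
ft_force: [4.5, 0.9, -3.7]
clock: 24.15
tcp_pos: [561.1, -35.0, 34.3]
ft_force: [4.0, -0.5, -3.6]
```

```bash
python3 -m pendant '[0,0,0,0.2,0,0,0, 0,0,0,0.2,0,0,0, 0,0,0,0.2,0,0,0, 0,0,0,0.2,0,0,0]'|grep -E "clock|tcp|force"; python3 -m pendant '[0,0,0,-0.05,0,0,0, 0,0,0,-0.05,0,0,0, 0,0,0,-0.05,0,0,0, 0,0,0,-0.05,0,0,0]'|grep -E "clock|tcp|force"
```

```text
clock: 24.55
tcp_pos: [561.1, -35.1, 34.3]
ft_force: [3.3, 0.9, -2.6]
clock: 24.95
tcp_pos: [561.1, -35.1, 34.3]
ft_force: [3.8, 0.9, -2.6]
```

```bash
python3 -m pendant '[0,0,0,0.4,0,0,0, 0,0,0,0.4,0,0,0, 0,0,0,0.4,0,0,0, 0,0,0,0.4,0,0,0]'|grep -E "clock|tcp|force"; python3 -m pendant '[0,0,0,6,0,0,0, 0,0,0,15,0,0,0, 0,0,0,18,0,0,0, 0,0,0,18,0,30,0, 0,0,0,10,0,75,0, 0,0,0,-20,0,120,0, 0,0,0,-60,0,160,0, 0,0,0,-100,0,190,0, 0,0,0,-100,0,190,0, 0,0,0,-100,0,190,0]'|grep -E "clock|tcp|force"
python3 - <<'E'
from h import *
im=viewer.get_image("scene");w=viewer.get_image("wrist")
Z=np.array([[world(im,(x,y)) for x in range(340,430)] for y in range(200,285)])
s=(abs(Z[...,2]-79)<7)&(abs(Z[...,0]-680)<40)&(abs(Z[...,1]+78)<80);P=Z[s];print(len(P),np.linalg.lstsq(np.c_[P[:,:2]-[667,-78],np.ones(len(P))],P[:,2],rcond=None)[0])
hsv=cv2.cvtColor(w["img"],cv2.COLOR_BGR2HSV)
for n,lo,hi in(("Y",(20,120,80),(35,255,255)),("B",(105,100,50),(125,255,255))):
    m=cv2.inRange(hsv,lo,hi);v,u=np.nonzero(m);Q=np.array([world(w,p) for p in zip(u,v)]);Q=Q[(Q[:,2]>67)&(Q[:,2]<75)];print(n,len(Q),np.round(Q.min(0)),np.round(Q.max(0)),np.round(Q.mean(0),1))
a=cv2.resize(im["img"][190:300,310:430],(480,440),interpolation=2);b=cv2.resize(w["img"],(320,200))
cv2.imwrite("pics/s7.png",np.hstack([a,cv2.copyMakeBorder(b,0,240,0,0,0)]))
E
```

```text
clock: 25.35
tcp_pos: [561.1, -35.0, 34.3]
ft_force: [1.5, 0.2, -0.8]
clock: 26.35
tcp_pos: [461.3, -35.2, 225.9]
ft_force: [0.4, -0.1, -0.1]
1052 [-6.19367359e-03  6.47329435e-03  7.55679256e+01]
Y 154 [ 543. -144.   67.] [ 553. -119.   71.] [ 547.5 -131.5   70.5]Traceback (most recent call last):
  File "<stdin>", line 7, in <module>
    return umr_minimum(a, axis, None, out, keepdims, initial, where)
ValueError: zero-size array to reduction operation minimum which has no identity
```

Run:
```python
from h import *
im=viewer.get_image("scene")
hsv=cv2.cvtColor(im["img"],cv2.COLOR_BGR2HSV)
for n,lo,hi in(("Y",(20,120,80),(35,255,255)),("B",(105,100,50),(125,255,255))):
    m=cv2.inRange(hsv,lo,hi);m[:200]=0;m[300:]=0;m[:,:310]=0;m[:,430:]=0;v,u=np.nonzero(m);Q=np.array([world(im,p) for p in zip(u,v)]);Q=Q[Q[:,2]>30]
    if len(Q):print(n,len(Q),np.round(np.median(Q,0),1),np.round(Q.min(0)),np.round(Q.max(0)))
cv2.imwrite("pics/s7.png",cv2.resize(im["img"][150:350,250:470],None,fx=3,fy=3,interpolation=2))
```

```text
Y 87 [ 552.4 -138.2   56.2] [ 447. -146.   30.] [556. -77.  70.]
B 58 [549.6 -38.1  53.6] [543. -44.  30.] [553. -20.  71.]
```

View pics/s7.png

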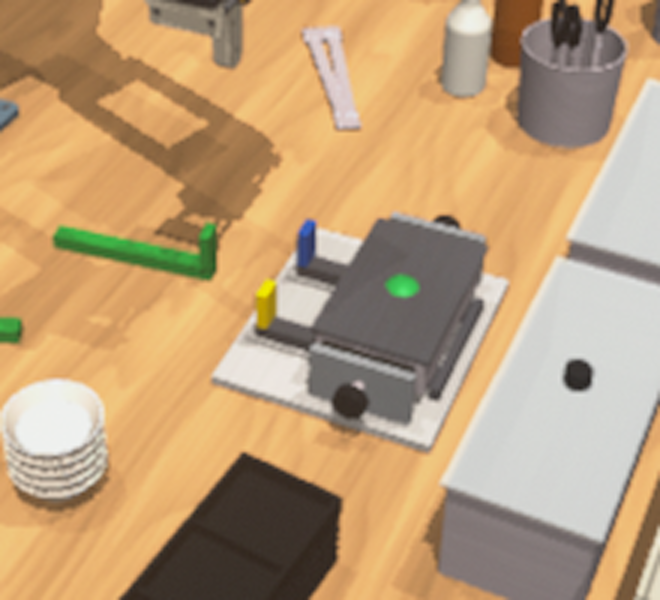

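The final view shows the yellow tab at (265,303) and the blue tab at (307,244), both still in. The pan is down and level, the surroundings are undisturbed and the arm is clear.

```bash
python3 -c "
from workcell import job;print(job.finish_job())"
```

```text
the job is handed in; nothing more can be done
None
```

The job is done and handed in at about 26.5 s on the robot clock, well under the 67 s limit.

- **Bars:** I slid the blue bar and then the yellow bar in to their rear stops, pushing with 5 to 8 N at the end.
- **Pan:** I pressed the dome down with up to about 23 N, the highest reading I saw. The cover sank 7.7 mm and stayed level, with the feet squeezed about 2 mm.
- **Tugs:** With the pan let go, I tugged yellow and then blue. Yellow held at 2.3 N.
- **Last checks:** Both tabs are still where they were when pushed in, and the pan is still down (cover at z≈75.6). The things around look undisturbed and the arm is clear.

**What didn't go exactly to plan:**
- Both tugs briefly went over the light 2 to 2.5 N. Yellow reached 5.6 N. Blue sat at about 3.3 to 4.5 N and then eased to 1.5 N, so it was never read within 2 to 2.5 N. Neither bar moved more than 0.1 mm.
- The shut fingertips turned out to be about 20 mm above the nominal tool point. I found this while pressing and allowed for it from then on.
- After the tugs, the wrist camera saw the yellow tab but got no reading of the blue one. I confirmed blue from the scene camera instead.

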